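# Clear up after the jam session

## Task

Tidy the music-room table after the jam: put the percussion (the yellow tube shaker and the woodblock) in the blue tray, the guitarist's bits (the brass slide and the capo) in the red tray, and the hi-fi remote in the grey tray. Set each one down, don't drop it, so that it lies flat on the tray's floor as it lies on the table now, with the slide standing on its end and nothing on top of anything else. Leave the little green effects pedal where it stands.

Things in the scene. Friction and masses are not known exactly. Their poses are not given: they have to be found in the camera images.
- shaker: tube shaker: yellow cylinder 40 mm in diameter with a square black cap 46 x 46 x 10 mm at each end, 105 mm long overall along its x axis, 46 high, about 150 g; grip it across y between the caps, where it is 40 mm wide; origin at the centre of its underside (the foot of the caps), z up; starts flat, x pointing away from the robot within 20 degrees
- woodblock: percussion woodblock of pale wood with dark slots, 100 (x) x 48 (y) x 40 mm high, about 220 g; origin at the centre of its underside, z up; starts flat, x pointing away from the robot within 20 degrees
- slide: brass guitar slide: plain tube standing on its end, 28 mm outside diameter, 21 mm bore, 60 mm tall, about 110 g; origin at the centre of its lower end, z up along the tube
- capo: dark metal guitar capo lying on its side, about 115 mm long along x (rubber-padded jaws to +x, black handles to -x, up to 42 wide); grip it across y at its pivot block with a brass screw head, 30 x 30 x 18 mm high; origin at the centre of the block's underside, z up; about 90 g; starts flat, x pointing away from the robot within 20 degrees
- remote: black hi-fi remote control with white keys and a grey round pad, 120 (x) x 40 (y) x 18 mm high, about 100 g; origin at the centre of its underside, z up; starts flat, x pointing away from the robot within 20 degrees
- pedal: small green effects pedal, loose, to be left alone: 93 (x) x 42 (y) x 34 mm with a white knob and a steel foot switch on top (46 high in all); origin at the centre of its underside, z up; it stands in the same row as the loose things, anywhere among them, whose centres are 110 mm or more apart
- tray_blue: open blue plastic tray for percussion, 150 (x) x 200 (y) x 40 mm tall, walls and floor 5 mm thick (inside 140 x 190, 35 deep), fixed to the table; origin at the centre of its underside, on the table top, z up; it stands turned by up to about 6 degrees
- tray_red: open red plastic tray for guitar things, 150 (x) x 200 (y) x 40 mm tall, walls and floor 5 mm thick (inside 140 x 190, 35 deep), fixed to the table; origin at the centre of its underside, on the table top, z up; it stands turned by up to about 6 degrees
- tray_grey: open grey plastic tray for the remote, 150 (x) x 200 (y) x 40 mm tall, walls and floor 5 mm thick (inside 140 x 190, 35 deep), fixed to the table; origin at the centre of its underside, on the table top, z up; it stands turned by up to about 6 degrees
There are look-alikes about, which are no part of the job. Leave any turquoise look-alike of the remote alone. Of the things like the slide, leave any that is white; of the rest the smaller one is meant.

How it is judged:
At the end, for the whole second after the job is handed in: Shaker and woodblock in the blue tray, slide and capo in the red, remote in the grey: each origin between the tray's inner walls (70 mm in x, 95 mm in y from its centre) and under 12 mm above the table, tilt under 0.2 rad, slower than 0.02 m/s; pedal within 20 mm of its start (x of shaker in the frame of tray_blue between -0.07 and 0.07 m and y of shaker in the frame of tray_blue between -0.095 and 0.095 m and z of each of shaker, woodblock in the frame of tray_blue below 0.012 m and angle between each of shaker, woodblock, slide, capo, remote's own z axis and vertical below 0.2 rad and linear speed of each of shaker, woodblock, slide, capo, remote below 0.02 m/s and x of woodblock in the frame of tray_blue between -0.07 and 0.07 m and y of woodblock in the frame of tray_blue between -0.095 and 0.095 m and x of slide in the frame of tray_red between -0.07 and 0.07 m and y of slide in the frame of tray_red between -0.095 and 0.095 m and z of each of slide, capo in the frame of tray_red below 0.012 m and x of capo in the frame of tray_red between -0.07 and 0.07 m and y of capo in the frame of tray_red between -0.095 and 0.095 m and x of remote in the frame of tray_grey between -0.07 and 0.07 m and y of remote in the frame of tray_grey between -0.095 and 0.095 m and z of remote in the frame of tray_grey below 0.012 m and distance of pedal from where it was at the start of the episode below 0.02 m); the robot touches nothing.
It fails at once if a thing to be sorted is dropped or thrown (over 1 m/s while not in the fingers: a fall of about 50 mm) ((linear speed of shaker above 1 m/s and contact force between the fingers and shaker below 0.05 N) or (linear speed of woodblock above 1 m/s and contact force between the fingers and woodblock below 0.05 N) or (linear speed of slide above 1 m/s and contact force between the fingers and slide below 0.05 N) or (linear speed of capo above 1 m/s and contact force between the fingers and capo below 0.05 N) or (linear speed of remote above 1 m/s and contact force between the fingers and remote below 0.05 N)).
It fails at once if the green effects pedal is shifted by more than 20 mm (distance of pedal from where it was at the start of the episode above 0.02 m).
It also fails if it takes over 128 s, if anything falls off the work surface, if the arm or the gripper's body presses on something with over 40 N, if the wrist force passes 120 N, or if a joint passes its speed limit or range.

## Robot

A 6-joint arm with a two-finger parallel gripper is mounted at the origin on the work surface. World frame = base frame: x ahead of the robot, y to its left, z up, the work surface at z = 0. Lengths are in m, angles in rad, forces in N, time in s.
With the tool pointing down it reaches from about 0.3 to 0.75 m from the base axis. Payload 8.5 kg.
Tool frame: the origin (TCP) lies at the very end of the fingers, on their centre line; the grasp point (between the pads) lies 19 mm behind it; z points along the fingers, y is the line along which they close (so a half turn about z gives the same grasp; the last joint's range is limited). The gripper opens to 88 mm and grips with 3 to 60 N. Pads are 18 mm wide; open, the fingers measure 123 mm over their backs; the gripper's body (75 mm by 187 mm) begins 45 mm behind the grasp point.
Start: joints at [-0.215, 0.381, 1.297, -0, 1.464, -0.215], TCP at [0.55, 0, 0.239] pointing down, gripper open.
Joint ranges: [-3.11, 3.11], [-0.89, 2.33], [0.22, 2.48], [-1.42, 4.56], [0.17, 2.85], [-2.88, 2.88]. Speed limits (rad/s): [2.39, 2.39, 3.14, 3.14, 3.14, 3.14].

## Interface

Orientations are given as [roll, pitch, yaw] about the fixed x, y, z axes, in that order (R = Rz(yaw) Ry(pitch) Rx(roll)).
In Python, from bench import get_obs, get_image, camera_info, sign_off gives the robot as it stands.
- The arm moves only by the shell command python3 -m jog 'ROWS' [OPENING] [FORCE]. ROWS is JSON, a list of rows, each a list of 6 numbers: the shift along the tool's x, y, z in units of 30 mm (1.0 is 30 mm), then the turn, a rotation vector about the tool's x, y, z in units of 5 degrees (1.0 is 5 degrees). A call has 1 to 8 rows; each row shifts and turns the commanded pose from where the row before left it, along the tool's axes as they then stand; what a row does not reach is not made up. A row lasts 1/12 s, in which the tool goes at most 41.7 mm and 7.16 degrees, less where a joint would pass 70% of its speed; a pose out of reach is approached as far as the arm can. A call is refused whole if a number of a shift passes 1 or a number of a turn 1, either way. A call with a gripper value outside its range is refused whole. OPENING is the closure, from -1 (fully open) to 1 (shut), set as the call begins (- or left out, the last holds). The fingers move at their own pace and stop on an object; FORCE is the grip in N (left out, the last holds). Time passes only in rows, so rows that do not move let the fingers close. It gives the time, the measured TCP pose, the force, the opening and the grip force at its end, in the units of the state.
- get_obs(): the state, without advancing time (a new reading comes with each control period).
- get_image(name): name is "scene" or "side" or "wrist"; returns the picture (480x640x3 uint8, red, green, blue); there is no depth.
- camera_info(name): a dict with "K" (3x3 intrinsics, pixels), "camera_from_world" (4x4, takes a point from world to camera coordinates); the wrist camera has in their place "hand_eye" (4x4, takes a point from camera to tool coordinates, whose origin is the TCP and whose axes are the flange's). Camera axes: x right, y up, looking along -z (the intrinsics and any distortion apply to the point x, -y, -z); pixel columns grow to the right and rows downward; lengths in m; the calibration is good to about 2 mm. A picture is of the moment at which its call begins: read the wrist's pose just before it. camera_info takes no time and is no camera call.
- sign_off(): hands the job in; it is judged then, once.
The state is a dict: "time": time; "q": joint angles; "qvel": joint speeds; "tau": joint torques, N m; "tool_pos": TCP position; "tcp_rot": TCP orientation; "ft_force": force on the tool from outside, world axes, zero at the start; "wrist_torque": the same for the moment, N m; "finger_gap": finger opening in m; "grip_force": force on a finger pad.
Only numpy, scipy, OpenCV 4.12 (cv2) and the standard library are available. Lean on these libraries where they do the work, as an engineer would, in place of code of your own. Each camera call takes 0.05 s, during which the arm holds its last target. There are 200 camera calls.

## Working session

There is one attempt and no reset: what is moved stays moved. The work goes in short steps, Python scripts to look and compute and a shell command to move; the robot and the scene stay as the last step left them, time stands still between calls to the robot, and variables do not carry over. Pictures are saved under pics/ and viewed, at most 14 in all, crops included, and the job is handed in when it is done.

```bash
ls; mkdir -p pics; python3 - <<'E'
from bench import *
import cv2,numpy as np
print(get_obs())
for n in("scene","side","wrist"):
    im=get_image(n); cv2.imwrite(f"pics/{n}0.png",im[:,:,::-1]); print(n,{k:np.round(v,3).tolist() if not isinstance(v,str) else v for k,v in camera_info(n).items()})
E
```

```text
pics
{'time': 0.0, 'q': array([-2.15310450e-01,  3.81198816e-01,  1.29822499e+00, -5.46974417e-06,
        1.46358447e+00, -2.15287394e-01]), 'qvel': array([-1.38240252e-04, -6.25750538e-04, -6.30980023e-05,  5.60703799e-04,
       -6.90443400e-04, -7.07539219e-04]), 'tau': array([-6.18006070e-04, -4.37936819e+01, -2.24552107e+01,  7.13253510e-02,
        3.52583989e-02, -8.49877097e-05]), 'tool_pos': array([5.49734559e-01, 4.85770918e-05, 2.38148315e-01]), 'tcp_rot': array([-3.14020855e+00, -2.97103997e-04,  1.57077365e+00]), 'ft_force': array([ 0.53998989, -0.1973837 , -0.75602851]), 'wrist_torque': array([-0.00534222,  0.0328195 , -0.01292403]), 'grip_force': 0.0, 'finger_gap': 0.08828774177855178}
scene {'K': [[579.289, 0.0, 316.375], [0.0, 579.289, 240.871], [0.0, 0.0, 1.0]], 'camera_from_world': [[-0.583, 0.812, 0.003, 0.236], [-0.633, -0.457, 0.625, 0.291], [0.509, 0.362, 0.781, -1.7], [0.0, 0.0, 0.0, 1.0]]}
side {'K': [[613.321, 0.0, 327.838], [0.0, 613.321, 231.328], [0.0, 0.0, 1.0]], 'camera_from_world': [[0.997, -0.075, 0.0, -0.446], [0.05, 0.678, 0.734, -0.065], [-0.055, -0.732, 0.68, -1.327], [0.0, 0.0, 0.0, 1.0]]}
wrist {'K': [[382.967, 0.0, 324.814], [0.0, 382.967, 242.089], [0.0, 0.0, 1.0]], 'hand_eye': [[0.001, 0.956, 0.292, 0.074], [1.0, -0.001, 0.001, -0.0], [0.001, 0.292, -0.956, -0.146], [0.0, 0.0, 0.0, 1.0]]}
```

View pics/scene0.png

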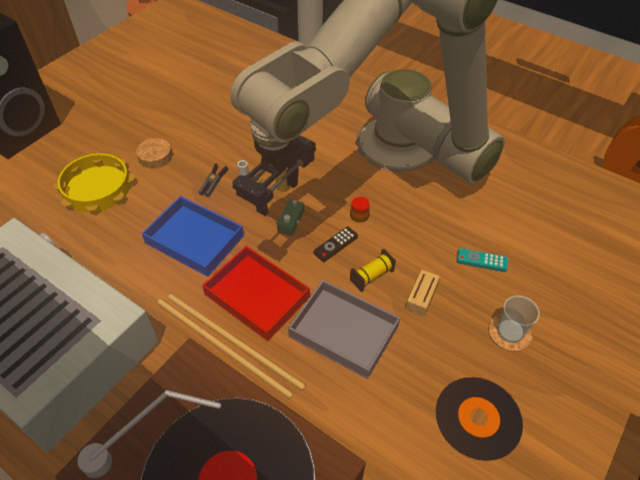

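View pics/side0.png

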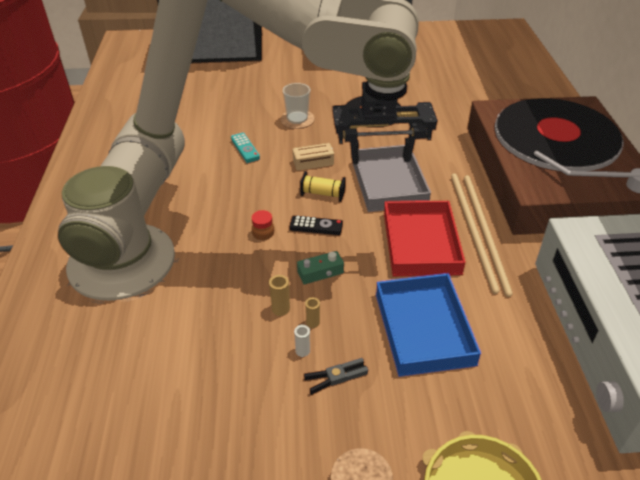

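The side view shows the row from top to bottom:
- woodblock (314,156)
- shaker (323,187)
- remote (316,225), with a turquoise look-alike at (245,147)
- pedal (320,266)
- tubes: big brass (280,293), small brass (313,312), white (302,340)
- capo (340,374)

The red-lidded jar is at (262,224). The trays are grey (390,177), red (423,238) and blue (427,323).

For the slide, I choose the small brass tube at (313,312). For the remote, the black one at (316,225).

```bash
cat > h.py <<'E'
from bench import *
import cv2,numpy as np
from scipy.spatial.transform import Rotation as R
def cam(n,obs=None):
    c=camera_info(n);K=np.array(c["K"])
    if n=="wrist":
        T=np.eye(4);T[:3,:3]=R.from_euler("xyz",obs["tcp_rot"]).as_matrix();T[:3,3]=obs["tool_pos"]
        W=T@np.array(c["hand_eye"])
    else: W=np.linalg.inv(np.array(c["camera_from_world"]))
    return K,W
def ray(C,uv,z):
    K,W=C;uv=np.atleast_2d(uv).astype(float)
    d=np.c_[(uv[:,0]-K[0,2])/K[0,0],-(uv[:,1]-K[1,2])/K[1,1],-np.ones(len(uv))]@W[:3,:3].T
    o=W[:3,3];return (o+d*((z-o[2])/d[:,2])[:,None])
def proj(C,p):
    K,W=C;p=(np.atleast_2d(p)-W[:3,3])@W[:3,:3]
    return np.c_[K[0,0]*p[:,0]/-p[:,2]+K[0,2],K[1,1]*p[:,1]/p[:,2]+K[1,2]]
E
python3 - <<'E'
from h import *
C=cam("side")
for n,uv,z in [("wood",(314,156),.03),("shaker",(323,187),.03),("remote",(316,224),.018),("turq",(245,147),.018),("pedal",(320,266),.03),("bigtop",(280,281),.08),("bigfoot",(280,311),0),("smalltop",(313,303),.06),("smallfoot",(313,322),0),("whitetop",(302,330),.06),("whitefoot",(302,352),0),("capo",(338,373),.018),("jar",(262,218),.05)]: print(n,ray(C,uv,z)[0].round(3))
im=cv2.imread("pics/side0.png");hsv=cv2.cvtColor(im,cv2.COLOR_BGR2HSV)
for n,uv,lo,hi in [("blue",(427,323),(100,120,60),(125,255,255)),("red",(423,238),(0,200,90),(4,255,255)),("grey",(390,177),(0,0,70),(179,50,190))]:
    m=cv2.inRange(hsv,lo,hi)
    if n=="red": m|=cv2.inRange(hsv,(174,200,90),(179,255,255))
    m=cv2.morphologyEx(m,cv2.MORPH_OPEN,np.ones((3,3)))
    _,l,s,c=cv2.connectedComponentsWithStats(m);k=l[uv[1],uv[0]];print(n,k,s[k])
    ct=max(cv2.findContours((l==k).astype(np.uint8),cv2.RETR_EXTERNAL,cv2.CHAIN_APPROX_NONE)[0],key=len)
    q=cv2.approxPolyDP(cv2.convexHull(ct),8,True)[:,0]; print(q.tolist(),ray(C,q,.04)[:,:2].round(3).tolist())
v=cv2.imread("pics/side0.png")[270:410,230:400];cv2.imwrite("pics/crop0.png",cv2.resize(v,None,fx=4,fy=4,interpolation=cv2.INTER_CUBIC))
E
```

```text
wood [0.435 0.313 0.03 ]
shaker [0.449 0.186 0.03 ]
remote [0.425 0.069 0.018]
turq [0.258 0.383 0.018]
pedal [ 0.425 -0.075  0.03 ]
bigtop [ 0.343 -0.157  0.08 ]
bigfoot [ 0.339 -0.165 -0.   ]
smalltop [ 0.404 -0.2    0.06 ]
smallfoot [ 0.403 -0.197  0.   ]
whitetop [ 0.38  -0.263  0.06 ]
whitefoot [ 0.378 -0.267  0.   ]
capo [ 0.44  -0.331  0.018]
jar [0.306 0.062 0.05 ]
blue 1 [ 377  274  103  102 7557]
[[447, 274], [476, 364], [399, 375], [378, 283]] [[0.68, -0.126], [0.684, -0.345], [0.544, -0.358], [0.537, -0.14]]
red 0 [     0      0    640    480 307200]
[[639, 0], [639, 479], [0, 479], [0, 0]] [[1.684, 1.183], [0.879, -0.569], [-0.089, -0.496], [-0.66, 1.356]]
grey 7 [ 355  146   75   65 3240]
[[402, 146], [428, 198], [369, 210], [359, 150]] [[0.662, 0.326], [0.688, 0.115], [0.547, 0.083], [0.55, 0.317]]
```

View pics/crop0.png

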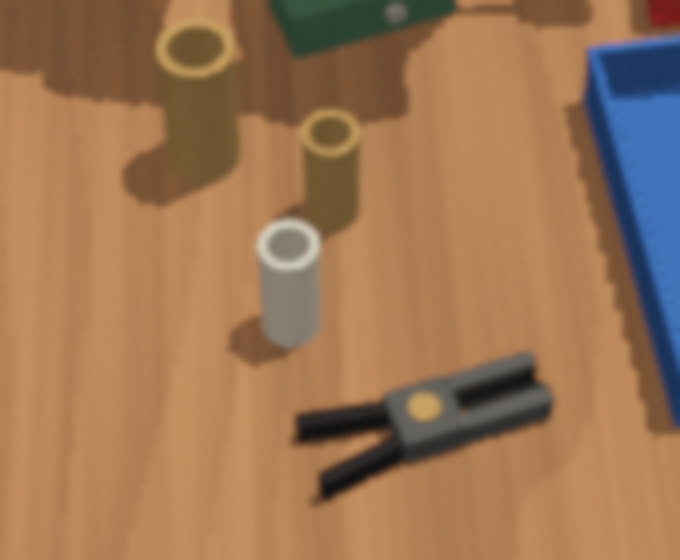

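View pics/wrist0.png

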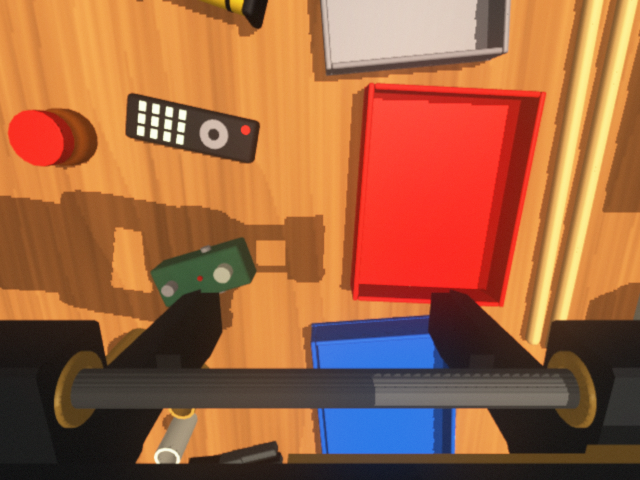

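The crop confirms the small brass tube at side pixel (313,312). The white one at (302,340) and the bigger brass one at (280,293) stay put. The wrist view shows the remote (192,128), pedal (203,270), red tray (445,195), and parts of the grey and blue trays. Next I survey both ends of the row.

```bash
S='import sys
from h import *
o=get_obs();im=get_image("wrist");n=sys.argv[1];cv2.imwrite(f"pics/{n}.png",im[:,:,::-1]);np.save(f"pics/{n}.npy",np.r_[o["tool_pos"],o["tcp_rot"]]);print(o["time"],o["tool_pos"].round(4),o["tcp_rot"].round(3),o["ft_force"].round(1),o["finger_gap"],o["grip_force"])'
echo "$S" > shot.py; python3 shot.py w0
python3 -m jog '[[1,0,0,0,0,0],[1,0,0,0,0,0],[1,0,0,0,0,0],[1,0,0,0,0,0],[1,0,0,0,0,0],[0,0,0,0,0,0],[0,0,0,0,0,0]]'
python3 shot.py w1
python3 -m jog '[[-1,0,0,0,0,0],[-1,0,0,0,0,0],[-1,0,0,0,0,0],[-1,0,0,0,0,0],[-1,0,0,0,0,0],[-1,0,0,0,0,0],[-1,0,0,0,0,0],[-1,0,0,0,0,0]]'
python3 -m jog '[[-1,0,0,0,0,0],[-1,0,0,0,0,0],[-1,0,0,0,0,0],[-1,0,0,0,0,0],[-1,0,0,0,0,0],[-1,0,0,0,0,0],[-1,0,0,0,0,0],[-1,0,0,0,0,0]]'
python3 -m jog '[[-1,0,0,0,0,0],[0,0,0,0,0,0],[0,0,0,0,0,0]]'
python3 shot.py w2
```

```text
0.15 [0.5498 0.     0.2383] [-3.141 -0.     1.571] [-0.1 -0.8 -1.1] 0.0882290338026037 0.0
time: 0.78
tool_pos: [0.5497, 0.1511, 0.2385]
tcp_rot: [-3.141, 0.0, 1.573]
ft_force: [0.4, -0.3, -0.7]
finger_gap: 0.0879
grip_force: 0.0
0.7833 [0.5497 0.1511 0.2385] [-3.141  0.     1.573] [ 0.4 -0.3 -0.7] 0.08792551099919496 0.0
time: 1.5
tool_pos: [0.5493, -0.0928, 0.2388]
tcp_rot: [-3.141, 0.0, 1.569]
ft_force: [0.6, 0.5, 0.4]
finger_gap: 0.0879
grip_force: 0.0
time: 2.17
tool_pos: [0.5487, -0.3328, 0.2387]
tcp_rot: [-3.141, 0.0, 1.569]
ft_force: [-0.3, 0.0, 0.2]
finger_gap: 0.0884
grip_force: 0.0
time: 2.42
tool_pos: [0.5487, -0.3622, 0.238]
tcp_rot: [-3.141, -0.001, 1.567]
ft_force: [0.1, 0.7, -0.9]
finger_gap: 0.0882
grip_force: 0.0
2.4167 [ 0.5487 -0.3622  0.238 ] [-3.141e+00 -1.000e-03  1.567e+00] [ 0.1  0.7 -0.9] 0.08818699599136003 0.0
```

View pics/w1.png

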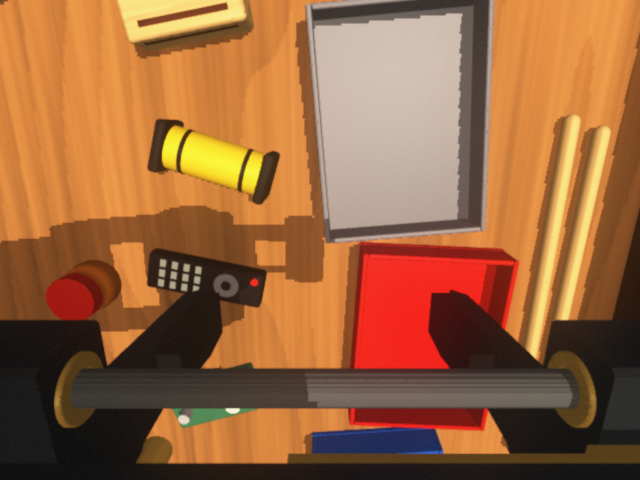

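View pics/w2.png

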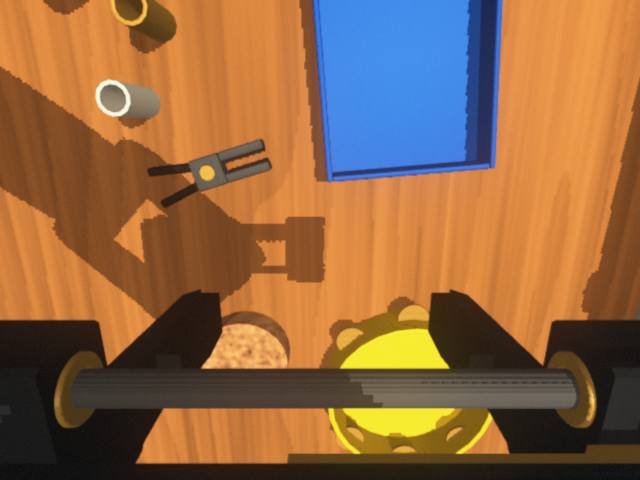

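w1 shows the shaker (213,160), woodblock (185,15), remote (207,277) and grey tray (400,120). w2 shows the capo screw (207,173), white tube rim (113,98), chosen brass slide rim (129,8), and the blue tray's near corners (331,180) and (495,166).

```bash
cat > meas.py <<'E'
from h import *
def C(n):
    a=np.load(f"pics/{n}.npy");return cam("wrist",dict(tool_pos=a[:3],tcp_rot=a[3:]))
def ax(a,b): d=b-a;return np.degrees(np.arctan2(d[1],d[0])).round(1)
def hull(n,m):
    return max(cv2.findContours(m,cv2.RETR_EXTERNAL,cv2.CHAIN_APPROX_NONE)[0],key=cv2.contourArea)
E
python3 - <<'E'
from meas import *
# trays: rim corners, x axis of tray ~ world x
for nm,n,q in [("red","w0",[(370,85),(544,94),(503,305),(353,298)]),("grey","w1",[(309,5),(493,-2),(484,229),(327,241)])]:
    p=ray(C(n),q,.04);print(nm,p[:,:2].round(3).tolist(),p.mean(0).round(3), ax(p[0],p[1]),ax(p[3],p[2]),ax(p[3],p[0])-90,ax(p[2],p[1])-90)
p=ray(C("w2"),[(331,180),(495,166)],.04);print("blue near",p.round(3).tolist(),ax(*p),np.linalg.norm(p[1]-p[0]))
d=(p[1]-p[0])/np.linalg.norm(p[1]-p[0]);print("blue c",(p.mean(0)+.1*np.array([-d[1],d[0],0])).round(3))
p=ray(C("w0"),[(312,325)],.04);print("blue far-left corner",p.round(3))
# capo
p=ray(C("w2"),[(207,173)],.02);q=ray(C("w2"),[(148,172),(163,204),(263,144),(270,166)],.014)
print("capo",p.round(4),ax(q[:2].mean(0),q[2:].mean(0)))
print("slide",ray(C("w2"),[(129,8)],.06).round(4),"white",ray(C("w2"),[(113,98)],.06).round(4))
# remote from w0 (black mask) 
for nm,n,z,box,lo,hi in [("remote","w0",.018,(115,85,270,170),(0,0,0),(179,255,75)),("remote","w1",.018,(140,245,270,310),(0,0,0),(179,255,75)),("shakeryellow","w1",.023,(150,110,290,210),(22,120,150),(35,255,255)),("pedal","w0",.034,(145,230,265,310),(40,60,20),(90,255,255))]:
    im=cv2.cvtColor(cv2.imread(f"pics/{n}.png"),cv2.COLOR_BGR2HSV);m=np.zeros(im.shape[:2],np.uint8);x0,y0,x1,y1=box
    m[y0:y1,x0:x1]=cv2.inRange(im,lo,hi)[y0:y1,x0:x1]
    m=cv2.morphologyEx(m,cv2.MORPH_CLOSE,np.ones((9,9)))
    w=ray(C(n),hull(n,m)[:,0],z)[:,:2].astype(np.float32);r=cv2.minAreaRect(w*1000);b=cv2.boxPoints(r)
    e=[b[1]-b[0],b[2]-b[1]];L=max(e,key=np.linalg.norm);a=np.degrees(np.arctan2(L[1],L[0]));a=(a+90)%180-90
    print(nm,n,np.round(r[0]),np.round(r[1]),a.round(1))
p=ray(C("w1"),[(157,122),(278,155),(263,201),(150,168)],.046);print("shaker caps",p.mean(0).round(4),ax(p[0],p[1]),ax(p[3],p[2]))
# wood: from w1 top: near-right top corners
p=ray(C("w1"),[(135,40),(246,17)],.04);print("wood edge",p.round(4).tolist(),ax(*p),np.linalg.norm(p[1]-p[0]))
d=(p[1]-p[0])/np.linalg.norm(p[1]-p[0]);print("wood c",(p.mean(0)+.024*np.array([-d[1],d[0],0])).round(4))
E
```

```text
red [[0.586, 0.107], [0.733, 0.1], [0.725, -0.096], [0.577, -0.088]] [0.655 0.006 0.04 ] -2.7 -2.8 -2.9000000000000057 -2.299999999999997
grey [[0.536, 0.316], [0.681, 0.321], [0.697, 0.133], [0.551, 0.121]] [0.616 0.223 0.04 ] 2.1 4.8 4.5 5.0
blue near [[0.553, -0.335, 0.04], [0.698, -0.323, 0.04]] 4.7 0.14558795190469304
blue c [ 0.618 -0.229  0.04 ]
blue far-left corner [[ 0.536 -0.118  0.04 ]]
capo [[ 0.4366 -0.3305  0.02  ]] 15.9
slide [[ 0.402  -0.2037  0.06  ]] white [[ 0.3797 -0.2666  0.06  ]]
remote w0 [427.  71.] [ 39. 118.] -12.1
remote w1 [424.  64.] [ 66. 118.] -11.7
shakeryellow w1 [444. 195.] [39. 91.] -17.4
pedal w0 [426. -66.] [91. 45.] 16.5
shaker caps [0.4511 0.1944 0.046 ] -14.9 -16.5
wood edge [[0.3944, 0.2909, 0.04], [0.4854, 0.3077, 0.04]] 10.5 0.09248984450852339
wood c [0.4356 0.3229 0.04  ]
```

```bash
python3 -m jog '[[0.3,-0.95,0.5,0,0,0],[0.3,-0.95,0.5,0,0,0],[0.3,-0.95,0.5,0,0,0],[0.16,-0.9,0.5,0,0,0],[0,0,0,0,0,1],[0,0,0,0,0,1],[0,0,0,0,0,1],[0,0,0,0,0,1]]' -0.36 20
python3 -m jog '[[0,0,0,0,0,1],[0,0,0,0,0,1],[0,0,0,0,0,1],[0,0,0,0,0,1],[0,0,0,0,0,1],[0,0,0,0,0,1],[0,0,0,0,0,1],[0,0,0,0,0,1]]'
python3 -m jog '[[0,0,0,0,0,1],[0,0,0,0,0,1],[0,0,0,0,0,0.8],[0,0,1,0,0,0],[0,0,1,0,0,0],[0,0,1,0,0,0],[0,0,0,0,0,0],[0,0,0,0,0,0]]'
```

```text
time: 3.13
tool_pos: [0.4372, -0.3272, 0.1793]
tcp_rot: [3.141, 0.0, 1.218]
ft_force: [-0.2, -1.3, 0.5]
finger_gap: 0.06
grip_force: 0.0
time: 3.8
tool_pos: [0.4374, -0.3271, 0.1792]
tcp_rot: [3.141, -0.0, 0.52]
ft_force: [-0.1, -0.8, 0.3]
finger_gap: 0.06
grip_force: 0.0
time: 4.47
tool_pos: [0.4373, -0.3273, 0.0888]
tcp_rot: [-3.14, 0.001, 0.28]
ft_force: [-0.3, 0.1, 0.9]
finger_gap: 0.0597
grip_force: 0.0
```

```bash
python3 -m jog '[[0,0.1,1,0,0,0],[0,0,1,0,0,0],[0,0,0.4,0,0,0],[0,0,0.2,0,0,0],[0,0,0.2,0,0,0],[0,0,0,0,0,0],[0,0,0,0,0,0]]'
python3 -m jog '[[0,0,0,0,0,0],[0,0,0,0,0,0],[0,0,0,0,0,0],[0,0,0,0,0,0],[0,0,0,0,0,0],[0,0,0,0,0,0]]' 1 20
```

```text
time: 5.05
tool_pos: [0.4389, -0.3316, 0.0061]
tcp_rot: [3.14, -0.001, 0.279]
ft_force: [0.2, 0.2, -0.6]
finger_gap: 0.0602
grip_force: 0.0
time: 5.55
tool_pos: [0.4383, -0.331, 0.005]
tcp_rot: [-3.142, -0.0, 0.279]
ft_force: [-0.5, 2.6, 2.4]
finger_gap: 0.0297
grip_force: 20.0
```

```bash
python3 -m jog '[[0,0,-0.6,0,0,0],[0,0,-1,0,0,0],[0,0,-1,0,0,0],[0,0,-1,0,0,0.8],[0,0,-0.4,0,0,1],[0,0,0,0,0,1],[0,0,0,0,0,0.95],[0,0,0,0,0,0]]'
python3 -m jog '[[0.4,-0.6,0,0,0,0],[0.66,-1,0,0,0,0],[0.66,-1,0,0,0,0],[0.66,-1,0,0,0,0],[0.66,-1,0,0,0,0],[0.66,-1,0,0,0,0],[0.66,-1,0,0,0,0],[0.66,-1,0,0,0,0]]'
python3 -m jog '[[0.66,-1,0,0,0,0],[0.66,-1,0,0,0,0],[0.26,-0.45,0,0,0,0],[0,0,0,0,0,0],[0,0,0,0,0,0]]'
```

```text
time: 6.22
tool_pos: [0.4382, -0.331, 0.1249]
tcp_rot: [3.141, -0.0, -0.051]
ft_force: [0.3, 0.1, -1.4]
finger_gap: 0.0298
grip_force: 20.0
time: 6.88
tool_pos: [0.6003, -0.1089, 0.1243]
tcp_rot: [-3.141, 0.001, -0.045]
ft_force: [-0.3, -1.0, -0.8]
finger_gap: 0.0299
grip_force: 20.0
time: 7.3
tool_pos: [0.6503, -0.0392, 0.1241]
tcp_rot: [3.141, 0.001, -0.045]
ft_force: [-0.2, 0.1, -1.2]
finger_gap: 0.0296
grip_force: 20.0
```

```bash
python3 -m jog '[[0,0,1,0,0,0],[0,0,1,0,0,0],[0,0,1,0,0,0],[0,0,0.4,0,0,0],[0,0,0.2,0,0,0],[0,0,0.14,0,0,0],[0,0,0,0,0,0],[0,0,0,0,0,0]]'

```

```text
time: 7.97
tool_pos: [0.6512, -0.0399, 0.014]
tcp_rot: [3.141, -0.002, -0.048]
ft_force: [0.1, -0.6, 0.2]
finger_gap: 0.0298
grip_force: 20.0
```

```bash
python3 -m jog '[[0,0,0.1,0,0,0],[0,0,0,0,0,0],[0,0,0,0,0,0]]'
python3 -m jog '[[0,0,0,0,0,0],[0,0,0,0,0,0],[0,0,0,0,0,0],[0,0,0,0,0,0]]' 0
python3 -m jog '[[0,0,-0.3,0,0,0],[0,0,-1,0,0,0],[0,0,-1,0,0,0],[0,0,-1,0,0,0],[0,0,-1,0,0,0],[0,0,0,0,0,0]]'
python3 shot.py w3
```

```text
time: 8.22
tool_pos: [0.6507, -0.0394, 0.01]
tcp_rot: [3.141, -0.001, -0.048]
ft_force: [0.9, -0.3, -1.5]
finger_gap: 0.0295
grip_force: 20.0
time: 8.55
tool_pos: [0.6506, -0.0394, 0.0097]
tcp_rot: [3.142, -0.0, -0.048]
ft_force: [-0.6, 0.7, 0.6]
finger_gap: 0.044
grip_force: 0.0
time: 9.05
tool_pos: [0.6528, -0.0398, 0.1459]
tcp_rot: [3.139, -0.011, -0.048]
ft_force: [0.8, 1.1, 1.2]
finger_gap: 0.0442
grip_force: 0.0
9.05 [ 0.6528 -0.0398  0.1459] [ 3.139 -0.011 -0.048] [0.8 1.1 1.2] 0.044153067190964373 0.0
```

```bash
python3 -m jog '[[-1,0.727,0,0,0,0],[-1,0.727,0,0,0,0],[-1,0.727,0,0,0,0],[-1,0.727,0,0,0,0],[-1,0.727,0,0,0,0],[-1,0.727,0,0,0,0],[-1,0.727,0,0,0,0],[-1,0.727,0,0,0,0]]' -0.14
python3 -m jog '[[0,0,0,0,0,1],[0,0,0,0,0,1],[0,0,0,0,0,1],[0,0,0,0,0,1],[0,0,0,0,0,1],[0,0,0,0,0,1],[0,0,0,0,0,1],[0,0,0,0,0,1]]'
python3 -m jog '[[0,0,0,0,0,1],[0,0,0,0,0,1],[0,0,0,0,0,1],[0,0,0,0,0,1],[0,0,0,0,0,1],[0,0,0,0,0,0.9],[0,0,0,0,0,0],[0,0,0,0,0,0]]'
python3 shot.py w4
```

```text
time: 9.77
tool_pos: [0.4005, -0.2024, 0.1381]
tcp_rot: [-3.141, 0.001, -0.048]
ft_force: [0.9, -0.4, 0.6]
finger_gap: 0.0502
grip_force: 0.0
time: 10.43
tool_pos: [0.4021, -0.2019, 0.138]
tcp_rot: [3.142, 0.001, -0.75]
ft_force: [0.0, -0.8, -0.7]
finger_gap: 0.0506
grip_force: 0.0
time: 11.1
tool_pos: [0.4022, -0.202, 0.1382]
tcp_rot: [3.141, 0.001, -1.259]
ft_force: [0.4, 1.0, 0.4]
finger_gap: 0.0504
grip_force: 0.0
11.1 [ 0.4022 -0.202   0.1382] [ 3.141e+00  1.000e-03 -1.259e+00] [0.4 1.  0.4] 0.050419285479794664 0.0
```

```bash
python3 - <<'E'
from h import *
im=get_image("side");cv2.imwrite("pics/side1.png",cv2.resize(im[180:420,220:480,::-1],None,fx=2.5,fy=2.5))
a=cv2.imread("pics/w3.png");b=cv2.imread("pics/w4.png");cv2.imwrite("pics/pair.png",cv2.resize(np.hstack([a,b]),(800,300)))
E
```

```text
(no output)
```

View pics/side1.png

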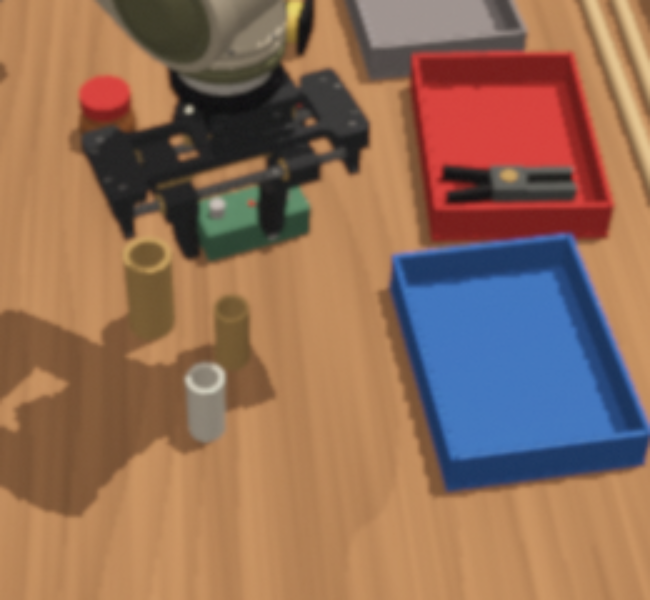

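View pics/pair.png

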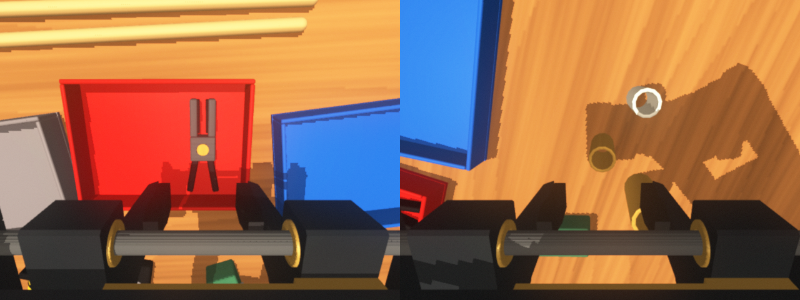

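The side view shows the capo flat in the red tray, with the gripper above the slide and the tubes clear. w4 shows the slide rim at about (322,253).

```bash
python3 - <<'E'
from meas import *
for n,uv in (("w4",(322,253)),("w4",(394,163))): print(ray(C(n),[uv],.06).round(4),ray(C(n),[uv],0.).round(4))
print(proj(C("w4"),[(.4025,-.2025,.06),(.4025,-.2025,0)]))
cv2.imwrite("pics/c4.png",cv2.resize(cv2.imread("pics/w4.png")[140:380,240:440],None,fx=2.5,fy=2.5))
print(cam("wrist",get_obs())[1].round(3))
E
```

```text
[[ 0.403  -0.2025  0.06  ]] [[ 0.3971 -0.1831  0.    ]]
[[ 0.3802 -0.2673  0.06  ]] [[ 0.3683 -0.2653  0.    ]]
[[322.74842483 253.21932635]
 [323.01144133 228.16724379]]
[[-0.952  0.294  0.091  0.425]
 [-0.308 -0.91  -0.278 -0.275]
 [ 0.002 -0.292  0.956  0.284]
 [ 0.     0.     0.     1.   ]]
```

View pics/c4.png

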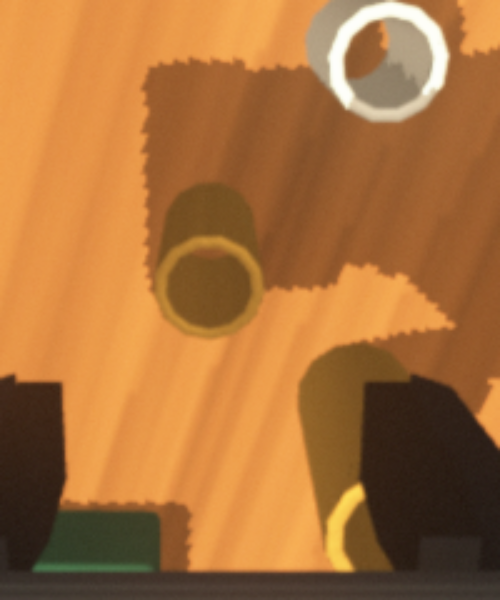

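The crop shows the slide's rim centred between the fingers' lines, and its position agrees with the earlier estimate to 1 mm. Descending.

```bash
python3 -m jog '[[0,0,0.8,0,0,0],[0,0,0.8,0,0,0],[0,0,0.8,0,0,0],[0,0,0.6,0,0,0],[0,0,0.4,0,0,0],[0,0,0.13,0,0,0],[0,0,0,0,0,0],[0,0,0,0,0,0]]'
python3 -m jog '[[0,0,0,0,0,0],[0,0,0,0,0,0],[0,0,0,0,0,0],[0,0,0,0,0,0],[0,0,0,0,0,0]]' 1 20
python3 -m jog '[[0,0,-0.5,0,0,0],[0,0,-1,0,0,0],[0,0,-1,0,0,0],[0,0,-1,0,0,0],[0,0,-0.5,0,0,0],[0,0,0,0,0,0],[0,0,0,0,0,0]]'
```

```text
time: 11.87
tool_pos: [0.4027, -0.2024, 0.0331]
tcp_rot: [-3.141, -0.0, -1.26]
ft_force: [0.9, 0.2, 0.3]
finger_gap: 0.05
grip_force: 0.0
time: 12.28
tool_pos: [0.4028, -0.2024, 0.0331]
tcp_rot: [-3.141, -0.001, -1.261]
ft_force: [1.2, 0.1, 2.8]
finger_gap: 0.0278
grip_force: 20.0
time: 12.87
tool_pos: [0.4023, -0.2021, 0.1525]
tcp_rot: [-3.141, -0.0, -1.261]
ft_force: [-0.1, 0.1, -1.5]
finger_gap: 0.0276
grip_force: 20.0
```

```bash
python3 -m jog '[[0,0,0,0,0,-1],[0,0,0,0,0,-1],[0,0,0,0,0,-1],[0,0,0,0,0,-1],[0,0,0,0,0,-1],[0,0,0,0,0,-1],[0,0,0,0,0,-1],[0,0,0,0,0,-1]]'
python3 -m jog '[[0,0,0,0,0,-1],[0,0,0,0,0,-1],[0,0,0,0,0,-1],[0,0,0,0,0,-1],[0,0,0,0,0,-1],[0,0,0,0,0,-0.9],[0.4,-0.45,0,0,0,0],[0.807,-0.9,0,0,0,0]]'
python3 -m jog '[[0.807,-0.9,0,0,0,0],[0.807,-0.9,0,0,0,0],[0.807,-0.9,0,0,0,0],[0.807,-0.9,0,0,0,0],[0.807,-0.9,0,0,0,0],[0.807,-0.9,0,0,0,0],[0.807,-0.9,0,0,0,0],[0.807,-0.9,0,0,0,0]]'
python3 -m jog '[[0.407,-0.45,0,0,0,0],[0,0,0,0,0,0],[0,0,0,0,0,0]]'
```

```text
time: 13.53
tool_pos: [0.4018, -0.2016, 0.1507]
tcp_rot: [-3.141, 0.004, -0.559]
ft_force: [-0.2, 0.6, -0.1]
finger_gap: 0.0272
grip_force: 20.0
time: 14.2
tool_pos: [0.4392, -0.1643, 0.1507]
tcp_rot: [-3.14, 0.004, -0.052]
ft_force: [0.8, -0.2, -0.5]
finger_gap: 0.0279
grip_force: 20.0
time: 14.87
tool_pos: [0.6447, 0.0446, 0.1498]
tcp_rot: [-3.141, 0.004, -0.048]
ft_force: [1.4, -0.6, -0.9]
finger_gap: 0.0279
grip_force: 20.0
time: 15.12
tool_pos: [0.6566, 0.0565, 0.1497]
tcp_rot: [3.142, 0.004, -0.047]
ft_force: [0.1, -0.3, -1.1]
finger_gap: 0.0276
grip_force: 20.0
```

```bash
python3 -m jog '[[0,0,0.8,0,0,0],[0,0,0.9,0,0,0],[0,0,0.9,0,0,0],[0,0,0.6,0,0,0],[0,0,0.3,0,0,0],[0,0,0.15,0,0,0],[0,0,0.06,0,0,0],[0,0,0,0,0,0]]'
python3 -m jog '[[0,0,0,0,0,0],[0,0,0,0,0,0]]'
```

```text
time: 15.78
tool_pos: [0.6574, 0.0555, 0.0419]
tcp_rot: [3.142, -0.001, -0.048]
ft_force: [-1.2, -0.2, -0.7]
finger_gap: 0.0277
grip_force: 20.0
time: 15.95
tool_pos: [0.6577, 0.0558, 0.0425]
tcp_rot: [3.141, -0.002, -0.048]
ft_force: [-0.7, -0.0, -2.5]
finger_gap: 0.0279
grip_force: 20.0
```

```bash
python3 -m jog '[[0,0,0.06,0,0,0],[0,0,0.06,0,0,0],[0,0,0,0,0,0],[0,0,0,0,0,0]]'
```

```text
time: 16.28
tool_pos: [0.6574, 0.0559, 0.0382]
tcp_rot: [3.142, -0.001, -0.048]
ft_force: [-0.3, 0.5, 2.0]
finger_gap: 0.0279
grip_force: 20.0
```

```bash
python3 -m jog '[[0,0,0,0,0,0],[0,0,0,0,0,0],[0,0,0,0,0,0],[0,0,-0.3,0,0,0],[0,0,-0.9,0,0,0],[0,0,-1,0,0,0],[0,0,-1,0,0,0],[0,0,0,0,0,0]]' 0.14
python3 -m jog '[[-0.96,0,0,0,0,0],[-0.96,0,0,0,0,0],[-0.96,0,0,0,0,0],[-0.96,0,0,0,0,0],[-0.96,-0.1,0,0,0,0],[-0.96,0,0,0,0,0],[-0.96,0,0,0,0,0],[-0.96,0,0,0,0,0]]' -0.5
python3 -m jog '[[0,0,0,0,0,1],[0,0,0,0,0,0.9],[0,0,0.5,0,0,0],[0,0,0.5,0,0,0],[0,0,0,0,0,0],[0,0,0,0,0,0]]'
```

```text
time: 16.95
tool_pos: [0.6596, 0.0558, 0.1409]
tcp_rot: [3.141, -0.011, -0.048]
ft_force: [-0.3, -1.1, 0.6]
finger_gap: 0.0382
grip_force: 0.0
time: 17.62
tool_pos: [0.4258, 0.07, 0.134]
tcp_rot: [3.142, -0.001, -0.048]
ft_force: [0.3, 0.4, -0.1]
finger_gap: 0.0659
grip_force: 0.0
time: 18.12
tool_pos: [0.4271, 0.0699, 0.1038]
tcp_rot: [3.141, 0.001, -0.214]
ft_force: [-0.5, -0.0, 0.5]
finger_gap: 0.0662
grip_force: 0.0
```

```bash
python3 -m jog '[[0,0,0.8,0,0,0],[0,0,0.8,0,0,0],[0,0,0.8,0,0,0],[0,0,0.5,0,0,0],[0,0,0.25,0,0,0],[0,0,0.15,0,0,0],[0,0,0,0,0,0],[0,0,0,0,0,0]]'
python3 -m jog '[[0,0,0,0,0,0],[0,0,0,0,0,0],[0,0,0,0,0,0],[0,0,0,0,0,0],[0,0,0,0,0,0]]' 1 20
python3 -m jog '[[0,0,-0.5,0,0,0],[0,0,-1,0,0,0],[0,0,-1,0,0,0],[0,0,-0.8,0,0,0],[0,0,-0.4,0,0,0],[0,0,0,0,0,0]]'
```

```text
time: 18.78
tool_pos: [0.4278, 0.0699, 0.0055]
tcp_rot: [-3.141, -0.001, -0.214]
ft_force: [0.8, -1.1, 0.1]
finger_gap: 0.0662
grip_force: 0.0
time: 19.2
tool_pos: [0.4274, 0.0699, 0.0051]
tcp_rot: [-3.141, -0.001, -0.214]
ft_force: [-0.4, -0.5, 4.3]
finger_gap: 0.0398
grip_force: 20.0
time: 19.7
tool_pos: [0.4282, 0.0699, 0.118]
tcp_rot: [-3.141, -0.005, -0.214]
ft_force: [-0.7, -0.0, -0.5]
finger_gap: 0.04
grip_force: 20.0
```

```bash
python3 -m jog '[[0,0,0,0,0,-0.9],[0,0,0,0,0,-1],[0,0,0,0,0,-1],[0,0,0,0,0,-0.5],[0,0,0,0,0,0]]'
python3 -m jog '[[0.5,-0.35,0,0,0,0],[0.95,-0.65,0,0,0,0],[0.95,-0.65,0,0,0,0],[0.95,-0.65,0,0,0,0],[0.95,-0.65,0,0,0,0],[0.95,-0.65,0,0,0,0],[0.95,-0.65,0,0,0,0],[0.46,-0.32,0,0,0,0]]'
python3 -m jog '[[0,0,0.6,0,0,0],[0,0,0.8,0,0,0],[0,0,0.8,0,0,0],[0,0,0.6,0,0,0],[0,0,0.3,0,0,0],[0,0,0,0,0,0],[0,0,0,0,0,0],[0,0,0,0,0,0]]'
```

```text
time: 20.12
tool_pos: [0.4267, 0.07, 0.1147]
tcp_rot: [-3.141, 0.002, 0.084]
ft_force: [-0.7, 0.1, -0.3]
finger_gap: 0.0399
grip_force: 20.0
time: 20.78
tool_pos: [0.6168, 0.2253, 0.114]
tcp_rot: [-3.141, 0.001, 0.082]
ft_force: [0.7, -0.6, -0.7]
finger_gap: 0.04
grip_force: 20.0
time: 21.45
tool_pos: [0.6156, 0.2232, 0.0238]
tcp_rot: [-3.141, -0.002, 0.082]
ft_force: [-0.3, -0.2, -0.7]
finger_gap: 0.0403
grip_force: 20.0
```

Target z is 0.0105, so 0.44 units remain.

```bash
python3 -m jog '[[0,0,0.2,0,0,0],[0,0,0.14,0,0,0],[0,0,0.08,0,0,0],[0,0,0,0,0,0],[0,0,0,0,0,0],[0,0,0,0,0,0]]'
```

```text
time: 21.95
tool_pos: [0.615, 0.2231, 0.0101]
tcp_rot: [-3.142, 0.0, 0.083]
ft_force: [0.1, -0.6, -1.2]
finger_gap: 0.0399
grip_force: 20.0
```

```bash
python3 -m jog '[[0,0,0,0,0,0],[0,0,0,0,0,0],[0,0,0,0,0,0],[0,0,-0.3,0,0,0],[0,0,-0.9,0,0,0],[0,0,-1,0,0,0],[0,0,-1,0,0,0],[0,0,-0.8,0,0,0]]' -0.3
python3 -m jog '[[0,0,0,0,0,0],[-0.94,0.09,0,0,0,0],[-0.94,0.09,0,0,0,0],[-0.94,0.09,0,0,0,0],[-0.94,0.09,0,0,0,0],[-0.94,0.09,0,0,0,0],[-0.94,0.09,0,0,0,0],[0,0,0,0,0,1]]' -0.6
python3 -m jog '[[0,0,0,0,0,1],[0,0,0,0,0,1],[0,0,0,0,0,1],[0,0,0,0,0,0.15],[0,0,0.5,0,0,0],[0,0,0.5,0,0,0],[0,0,0,0,0,0],[0,0,0,0,0,0]]'
```

```text
time: 22.62
tool_pos: [0.6153, 0.2232, 0.1334]
tcp_rot: [-3.141, -0.003, 0.083]
ft_force: [-0.5, 0.9, 0.1]
finger_gap: 0.0572
grip_force: 0.0
time: 23.28
tool_pos: [0.4427, 0.1925, 0.13]
tcp_rot: [3.141, 0.004, -0.003]
ft_force: [0.2, 1.3, -0.7]
finger_gap: 0.0709
grip_force: 0.0
time: 23.95
tool_pos: [0.4475, 0.1929, 0.1]
tcp_rot: [3.141, 0.001, -0.278]
ft_force: [-0.4, -0.0, 0.0]
finger_gap: 0.0705
grip_force: 0.0
```

```bash
python3 -m jog '[[0,0,0.8,0,0,0],[0,0,0.8,0,0,0],[0,0,0.7,0,0,0],[0,0,0.4,0,0,0],[0,0,0.25,0,0,0],[0,0,0.12,0,0,0],[0,0,0,0,0,0],[0,0,0,0,0,0]]'
python3 -m jog '[[0,0,0,0,0,0],[0,0,0,0,0,0],[0,0,0,0,0,0],[0,0,0,0,0,0],[0,0,0,0,0,0]]' 1 25
python3 -m jog '[[0,0,-0.5,0,0,0],[0,0,-1,0,0,0],[0,0,-1,0,0,0],[0,0,-1,0,0,0],[0,0,-0.5,0,0,0],[0,0,0,0,0,0]]'
```

```text
time: 24.62
tool_pos: [0.4482, 0.193, 0.0088]
tcp_rot: [-3.141, -0.001, -0.279]
ft_force: [-0.5, 0.3, 0.4]
finger_gap: 0.0706
grip_force: 0.0
time: 25.03
tool_pos: [0.4479, 0.193, 0.0083]
tcp_rot: [-3.141, -0.0, -0.279]
ft_force: [0.1, -0.3, 2.4]
finger_gap: 0.0396
grip_force: 24.8
time: 25.53
tool_pos: [0.4489, 0.1932, 0.1309]
tcp_rot: [-3.139, -0.005, -0.279]
ft_force: [0.8, 0.3, -1.3]
finger_gap: 0.0395
grip_force: 24.9
```

Before placing in blue, I cross-check its centre in the scene picture.

```bash
python3 - <<'E'
from meas import *
def blue(im):
    m=cv2.inRange(cv2.cvtColor(im,cv2.COLOR_BGR2HSV),(100,120,40),(125,255,255))
    return cv2.approxPolyDP(cv2.convexHull(hull(0,cv2.morphologyEx(m,cv2.MORPH_OPEN,np.ones((3,3))))),5,True)[:,0]
for n in("scene0","w0","w2","w3","w4"):
    q=blue(cv2.imread(f"pics/{n}.png"));Cc=cam("scene") if n=="scene0" else C(n)
    print(n,[(a.tolist(),b[:2].round(3).tolist()) for a,b in zip(q,ray(Cc,q,.04))])
c=np.array([.618,-.229]);Rm=R.from_euler("z",4.7,degrees=True).as_matrix()[:2,:2]
print((c+np.array([[-.075,.1],[.075,.1],[.075,-.1],[-.075,-.1]])@Rm.T).round(3).tolist())
E
```

```text
scene0 [([182, 206], [0.575, -0.302]), ([235, 231], [0.559, -0.138]), ([205, 266], [0.682, -0.125]), ([152, 239], [0.697, -0.286])]
w0 [([454, 408], [0.691, -0.218]), ([453, 453], [0.696, -0.28]), ([322, 452], [0.548, -0.278]), ([318, 408], [0.544, -0.218])]
w2 [([501, 0], [0.689, -0.193]), ([494, 165], [0.7, -0.321]), ([328, 180], [0.553, -0.334]), ([313, 0], [0.541, -0.193])]
w3 [([639, 158], [0.699, -0.247]), ([639, 361], [0.547, -0.275]), ([614, 364], [0.545, -0.257]), ([447, 341], [0.571, -0.129]), ([441, 333], [0.578, -0.124]), ([438, 259], [0.636, -0.12]), ([451, 190], [0.684, -0.127]), ([475, 179], [0.69, -0.142])]
w4 [([162, 0], [0.531, -0.309]), ([137, 246], [0.52, -0.162]), ([111, 271], [0.533, -0.138]), ([0, 249], [0.607, -0.131]), ([0, 0], [0.617, -0.281])]
[[0.535, -0.135], [0.685, -0.123], [0.701, -0.323], [0.551, -0.335]]
```

```bash
python3 -m jog '[[0,0,0,0,0,-1],[0,0,0,0,0,-1],[0,0,0,0,0,-1],[0,0,0,0,0,-1],[0,0,0,0,0,-0.14],[0.14,0.5,0,0,0,0],[0.27,0.95,0,0,0,0],[0.27,0.95,0,0,0,0]]'
python3 -m jog '[[0.27,0.95,0,0,0,0],[0.27,0.95,0,0,0,0],[0.27,0.95,0,0,0,0],[0.27,0.95,0,0,0,0],[0.27,0.95,0,0,0,0],[0.27,0.95,0,0,0,0],[0.27,0.95,0,0,0,0],[0.27,0.95,0,0,0,0]]'
python3 -m jog '[[0.27,0.95,0,0,0,0],[0.27,0.95,0,0,0,0],[0.27,0.95,0,0,0,0],[0.27,0.95,0,0,0,0],[0.27,0.95,0,0,0,0],[0.27,0.95,0,0,0,0],[0,0,0,0,0,0],[0,0,0,0,0,0]]'
```

```text
time: 26.2
tool_pos: [0.4735, 0.1225, 0.127]
tcp_rot: [-3.141, 0.002, 0.082]
ft_force: [1.4, -0.8, -0.3]
finger_gap: 0.0395
grip_force: 24.9
time: 26.87
tool_pos: [0.5571, -0.1004, 0.1267]
tcp_rot: [-3.141, 0.002, 0.079]
ft_force: [0.0, -0.2, -1.7]
finger_gap: 0.0394
grip_force: 24.9
time: 27.53
tool_pos: [0.6192, -0.2665, 0.1259]
tcp_rot: [-3.14, 0.002, 0.078]
ft_force: [-0.8, -0.1, -1.7]
finger_gap: 0.0395
grip_force: 24.9
```

```bash
python3 -m jog '[[0.06,0.14,0.6,0,0,0],[0,0,0.8,0,0,0],[0,0,0.8,0,0,0],[0,0,0.7,0,0,0],[0,0,0.4,0,0,0],[0,0,0.1,0,0,0],[0,0,0,0,0,0],[0,0,0,0,0,0]]'
```

```text
time: 28.2
tool_pos: [0.6223, -0.2695, 0.0272]
tcp_rot: [3.141, -0.001, 0.082]
ft_force: [-0.3, 0.2, -1.4]
finger_gap: 0.0393
grip_force: 24.9
```

```bash
python3 -c "
from h import *
cv2.imwrite('pics/s2.png',cv2.resize(get_image('side')[180:420,300:560,::-1],None,fx=2.2,fy=2.2))"
```

```text
(no output)
```

View pics/s2.png

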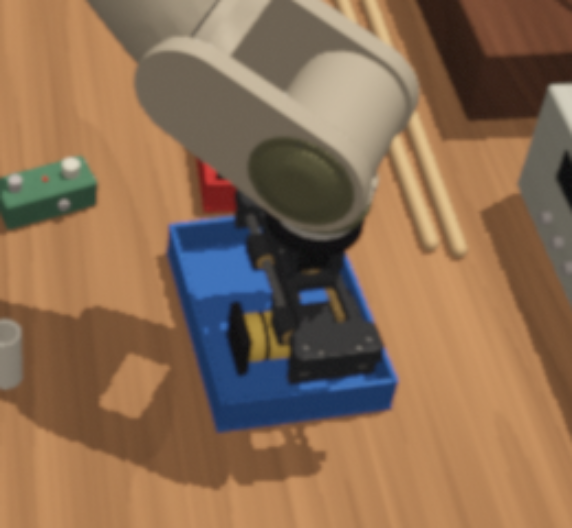

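The side view shows the shaker inside the blue tray, clear of the walls. Setting it down.

```bash
python3 -m jog '[[0,0,0.2,0,0,0],[0,0,0.15,0,0,0],[0,0,0.09,0,0,0],[0,0,0,0,0,0],[0,0,0,0,0,0],[0,0,0,0,0,0]]'
python3 -m jog '[[0,0,0,0,0,0],[0,0,0,0,0,0],[0,0,0,0,0,0],[0,0,-0.3,0,0,0],[0,0,-0.9,0,0,0],[0,0,-1,0,0,0],[0,0,-1,0,0,0],[0,0,-0.8,0,0,0]]' -0.14
python3 -m jog '[[0,0,0,0,0,0],[0,0,0,0,0,0]]'
```

```text
time: 28.75
tool_pos: [0.6218, -0.2696, 0.0133]
tcp_rot: [3.141, -0.0, 0.082]
ft_force: [-2.4, 0.1, 4.8]
finger_gap: 0.0392
grip_force: 25.0
time: 29.42
tool_pos: [0.6221, -0.2697, 0.136]
tcp_rot: [3.14, -0.002, 0.082]
ft_force: [-0.2, -0.3, 0.9]
finger_gap: 0.0503
grip_force: 0.0
time: 29.58
tool_pos: [0.6222, -0.2698, 0.1345]
tcp_rot: [3.14, -0.002, 0.082]
ft_force: [-0.3, -0.1, -1.0]
finger_gap: 0.0504
grip_force: 0.0
```

```bash
python3 -m jog '[[-0.22,-0.96,0,0,0,0],[-0.22,-0.96,0,0,0,0],[-0.22,-0.96,0,0,0,0],[-0.22,-0.96,0,0,0,0],[-0.22,-0.96,0,0,0,0],[-0.22,-0.96,0,0,0,0],[-0.22,-0.96,0,0,0,0],[-0.22,-0.96,0,0,0,0]]' -0.7
python3 -m jog '[[-0.22,-0.96,0,0,0,0],[-0.22,-0.96,0,0,0,0],[-0.22,-0.96,0,0,0,0],[-0.22,-0.96,0,0,0,0],[-0.22,-0.96,0,0,0,0],[-0.22,-0.96,0,0,0,0],[-0.22,-0.96,0,0,0,0],[-0.22,-0.96,0,0,0,0]]'
python3 -m jog '[[-0.22,-0.96,0,0,0,0],[-0.22,-0.96,0,0,0,0],[-0.22,-0.96,0,0,0,0],[-0.22,-0.96,0,0,0,0],[-0.22,-0.96,0,0,0,0],[0,0,0,0,0,-1],[0,0,0,0,0,-0.16],[0,0,0,0,0,0]]'
python3 shot.py w5
```

```text
time: 30.25
tool_pos: [0.549, -0.0428, 0.1315]
tcp_rot: [-3.141, 0.003, 0.082]
ft_force: [0.7, 0.2, -0.8]
finger_gap: 0.0745
grip_force: 0.0
time: 30.92
tool_pos: [0.4775, 0.1822, 0.1317]
tcp_rot: [3.141, 0.003, 0.082]
ft_force: [0.7, 0.4, -0.2]
finger_gap: 0.0749
grip_force: 0.0
time: 31.58
tool_pos: [0.4336, 0.3216, 0.1319]
tcp_rot: [3.141, 0.002, 0.183]
ft_force: [0.0, 1.0, -0.1]
finger_gap: 0.0748
grip_force: 0.0
31.5833 [0.4336 0.3216 0.1319] [3.141e+00 2.000e-03 1.830e-01] [ 0.   1.  -0.1] 0.07477019948953549 0.0
```

View pics/w5.png

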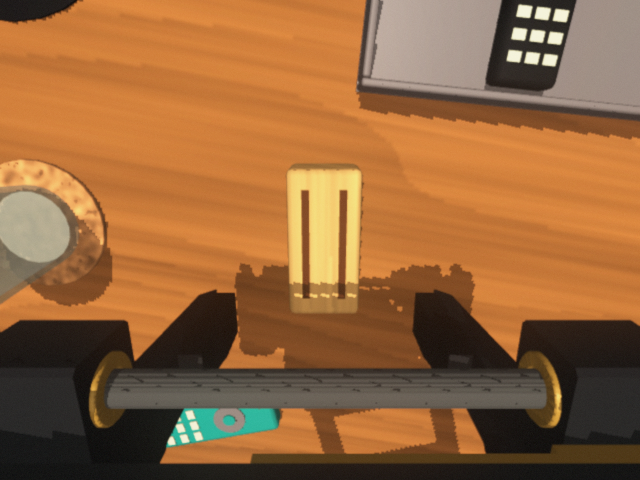

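The woodblock lies square between the fingers, centred near (324,240). The remote lies in the grey tray.

```bash
python3 -c "
from meas import *
p=ray(C('w5'),[(324,170),(325,313)],.04);print(p.round(4),p.mean(0))"
python3 -m jog '[[0,0,0.8,0,0,0],[0,0,0.8,0,0,0],[0,0,0,0,0,0]]'
```

```text
[[0.4809 0.3298 0.04  ]
 [0.3852 0.3114 0.04  ]] [0.43308098 0.32055649 0.04      ]
time: 31.88
tool_pos: [0.4326, 0.3201, 0.0812]
tcp_rot: [3.14, 0.007, 0.18]
ft_force: [-1.0, -0.7, -0.2]
finger_gap: 0.0749
grip_force: 0.0
```

```bash
python3 -m jog '[[0,0,0.8,0,0,0],[0,0,0.8,0,0,0],[0,0,0.5,0,0,0],[0,0,0.3,0,0,0],[0,0,0.1,0,0,0],[0,0,0,0,0,0],[0,0,0,0,0,0]]'
python3 -m jog '[[0,0,0,0,0,0],[0,0,0,0,0,0],[0,0,0,0,0,0],[0,0,0,0,0,0],[0,0,0,0,0,0]]' 1 30
python3 -m jog '[[0,0,-0.5,0,0,0],[0,0,-1,0,0,0],[0,0,-1,0,0,0],[0,0,-1,0,0,0],[0,0,-0.5,0,0,1],[0,0,0,0,0,0.16],[0,0,0,0,0,0],[0,0,0,0,0,0]]'
```

```text
time: 32.47
tool_pos: [0.4347, 0.3219, 0.0108]
tcp_rot: [-3.141, -0.001, 0.183]
ft_force: [-0.0, -0.9, -0.0]
finger_gap: 0.0749
grip_force: 0.0
time: 32.88
tool_pos: [0.4342, 0.322, 0.0102]
tcp_rot: [-3.141, -0.0, 0.183]
ft_force: [-0.1, -0.6, 3.1]
finger_gap: 0.0472
grip_force: 30.0
time: 33.55
tool_pos: [0.4334, 0.3215, 0.1283]
tcp_rot: [3.141, 0.003, 0.084]
ft_force: [-0.6, 0.4, -2.5]
finger_gap: 0.0477
grip_force: 30.0
```

```bash
python3 -m jog '[[0.13,0.5,0,0,0,0],[0.26,0.96,0,0,0,0],[0.26,0.96,0,0,0,0],[0.26,0.96,0,0,0,0],[0.26,0.96,0,0,0,0],[0.26,0.96,0,0,0,0],[0.26,0.96,0,0,0,0],[0.26,0.96,0,0,0,0]]'
python3 -m jog '[[0.26,0.96,0,0,0,0],[0.26,0.96,0,0,0,0],[0.26,0.96,0,0,0,0],[0.26,0.96,0,0,0,0],[0.26,0.96,0,0,0,0],[0.26,0.96,0,0,0,0],[0.26,0.96,0,0,0,0],[0.26,0.96,0,0,0,0]]'
python3 -m jog '[[0.26,0.96,0,0,0,0],[0.26,0.96,0,0,0,0],[0.13,0.58,0,0,0,0],[0,0,0,0,0,0],[0,0,0,0,0,0]]'
```

```text
time: 34.22
tool_pos: [0.5098, 0.1093, 0.1281]
tcp_rot: [-3.141, 0.003, 0.084]
ft_force: [0.0, -0.9, -1.6]
finger_gap: 0.0478
grip_force: 30.0
time: 34.88
tool_pos: [0.5908, -0.115, 0.1277]
tcp_rot: [-3.14, 0.003, 0.084]
ft_force: [0.2, 0.9, -2.1]
finger_gap: 0.0478
grip_force: 30.0
time: 35.3
tool_pos: [0.6161, -0.1872, 0.1275]
tcp_rot: [-3.139, 0.003, 0.082]
ft_force: [-0.9, 0.5, -1.6]
finger_gap: 0.0479
grip_force: 30.0
```

```bash
python3 -m jog '[[0,0,0.6,0,0,0],[0,0,0.8,0,0,0],[0,0,0.8,0,0,0],[0,0,0.7,0,0,0],[0,0,0.4,0,0,0],[0,0,0.1,0,0,0],[0,0,0,0,0,0],[0,0,0,0,0,0]]'
python3 -m jog '[[0,0,0.15,0,0,0],[0,0,0.12,0,0,0],[0,0,0.06,0,0,0],[0,0,0,0,0,0],[0,0,0,0,0,0],[0,0,0,0,0,0]]'
```

```text
time: 35.97
tool_pos: [0.6173, -0.1867, 0.0288]
tcp_rot: [3.141, -0.001, 0.083]
ft_force: [-0.1, -0.4, -1.5]
finger_gap: 0.0475
grip_force: 30.0
time: 36.47
tool_pos: [0.6169, -0.1869, 0.0181]
tcp_rot: [3.141, -0.0, 0.082]
ft_force: [0.2, 0.6, -1.7]
finger_gap: 0.0478
grip_force: 30.0
```

```bash
python3 -m jog '[[0,0,0.06,0,0,0],[0,0,0.03,0,0,0],[0,0,0,0,0,0],[0,0,0,0,0,0]]'
python3 -m jog '[[0,0,0,0,0,0],[0,0,0,0,0,0],[0,0,0,0,0,0],[0,0,-0.3,0,0,0],[0,0,-0.9,0,0,0],[0,0,-1,0,0,0],[0,0,-1,0,0,0],[0,0,-1,0,0,0]]' -0.27
python3 -m jog '[[0,0,-1,0,0,0],[-1,0,-0.7,0,0,0],[-1,0,-0.7,0,0,0],[-1,0,-0.7,0,0,0],[-1,0,-0.7,0,0,0],[-1,-0.5,0,0,0,0],[-1,-0.5,0,0,0,0],[0,0,0,0,0,0]]'
python3 -m jog '[[0,0,0,0,0,0],[0,0,0,0,0,0],[0,0,0,0,0,0],[0,0,0,0,0,0]]'
python3 - <<'E'
from h import *
v=[cv2.resize(get_image(n)[y:y+240,x:x+320,::-1],(400,300)) for n,y,x in (("side",130,250),("scene",180,110))]
cv2.imwrite("pics/fin.png",cv2.resize(np.hstack(v),None,fx=1,fy=1.3)) ; print(get_obs()["qvel"].round(3))
E
```

```text
time: 36.8
tool_pos: [0.6168, -0.1869, 0.0153]
tcp_rot: [3.142, -0.0, 0.082]
ft_force: [0.1, -0.1, -1.5]
finger_gap: 0.0482
grip_force: 30.0
time: 37.47
tool_pos: [0.6167, -0.1868, 0.1435]
tcp_rot: [3.141, -0.0, 0.082]
ft_force: [-0.3, -0.0, 0.0]
finger_gap: 0.056
grip_force: 0.0
time: 38.13
tool_pos: [0.4306, -0.1693, 0.2564]
tcp_rot: [-3.141, 0.001, 0.082]
ft_force: [0.4, 0.2, 0.3]
finger_gap: 0.0562
grip_force: 0.0
time: 38.47
tool_pos: [0.4357, -0.1721, 0.2551]
tcp_rot: [-3.142, -0.0, 0.082]
ft_force: [1.3, -0.2, 0.6]
finger_gap: 0.056
grip_force: 0.0
[-0.001 -0.003  0.006  0.     0.001 -0.   ]
```

View pics/fin.png

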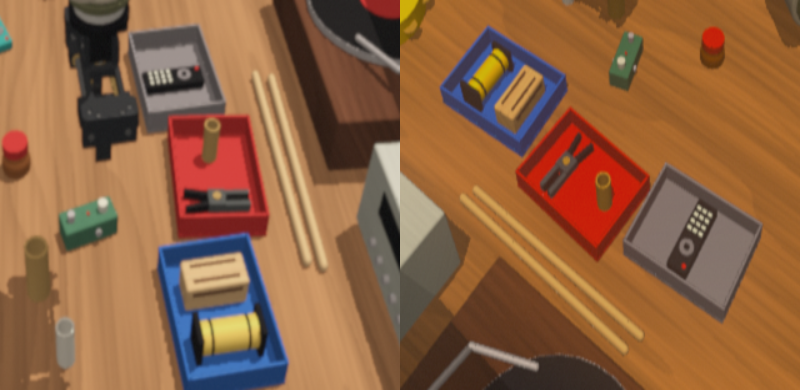

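All five things lie flat in the right trays, with the slide upright. The pedal and both look-alike tubes haven't moved, and the arm is clear.

```bash
python3 -c "
from bench import *
print(sign_off())"
```

```text
the job is handed in; nothing more can be done
None
```

The job is handed in at about 38 s on the clock: the last pictures show shaker and woodblock in blue, slide (upright) and capo in red, and remote in grey, all flat, with the pedal where it stood; sign-off returned no verdict.

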